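# Put the salad spinner back together

### The job

Put the washed salad spinner back together: first set the ring-shaped strainer basket down inside the steel spinner bowl so that it sits flat on the bowl's floor with the stud standing up through its middle tube, and let go of it. Then take the snap cap by its grip and press it straight down onto the stud, through the click and on until it is fully home, and finish while still holding the cap by its grip and pressing it down with a firm push; do not let go at the end. Leave the mug, the soap bottle and the small bowl where they stand.

Things in the scene. Friction and masses are not known exactly. Their poses are not given: they have to be found in the camera images.
- spinner_bowl: Round steel salad-spinner bowl, fixed, open above: outside 140 mm across at the foot, 176 at the rim, 62 mm high, wall 4 mm, inner floor 8 mm above the worktop. A steel stud 18 mm in diameter stands upright in its centre, its tip tapering to 12 mm over the last 4 mm. Origin: centre of the underside; z up, along the stud. May stand to the robot's left or right.
- stud_top (a point): Centre of the stud's flat top, 88 mm above the worktop. Four spring balls stick out 3.5 mm from the stud's sides 6.7 mm below it. Going on, the cap meets them about 11 mm before home, takes roughly 5 to 12 N to push past, and clicks over them about 5 mm before home (the force drops and may pull the cap down a little).
- basket: Loose white slotted plastic ring basket, upright, about 200 g: round tapered wall 126 mm across at the foot, 160 at the rim, 60 mm high, 3 mm thick, on three 3 mm feet, joined by flat spokes at the bottom to a central tube (see point tube_top). Origin: centre of the underside; z up. Nested, its underside lies 8 mm above the bowl's underside, with about 5 mm of play around the wall.
- tube_top (a point): Centre of the upper mouth of the basket's central upright tube (40 mm outside, 34 mm inside diameter, open at both ends, to be gripped from above), 55 mm above the basket's underside. With the basket nested, the stud stands 25 mm above this point.
- cap: Loose grey plastic snap cap, upright, about 60 g: round skirt 48 mm in diameter, 24 mm high, and on it a solid round grip 26 mm in diameter, 24 mm high. Origin: centre of the underside; z up. Socket below, 20 mm deep: 27 mm mouth narrowing to a 21 mm lip (7 to 9.5 mm up), 29 mm groove above. Home when the stud's top meets the socket's ceiling: underside then 68 mm above the worktop; it stops hard.
- grip_top (a point): Centre of the top of the cap's grip, 48 mm above the cap's underside; 28 mm above the stud's top when the cap is home.
- mug: White mug, 80 mm across, 92 mm high, a bystander to leave alone. Origin: centre of the underside.
- soap_bottle: White washing-up bottle, 64 mm across, 190 mm high, a bystander to leave alone. Origin: centre of the underside.
- small_bowl: Small plain steel bowl, 116 mm across, 50 mm high, without a stud, a bystander to leave alone. Origin: centre of the underside.
There are look-alikes about, which are no part of the job. Of the things that look like the cap, take the one that is farthest from the robot's base at the start.

How it is judged:
By the outcome, as a careful person would: the job done as asked, in the order asked, and still so for the second after the job is handed in, while the arm keeps its last pose, push and grip.
It also fails if it takes over 72 s, if anything falls off the work surface, if the arm or the gripper's body presses on something with over 40 N, if the wrist force passes 120 N, or if a joint passes its speed limit or range.

### The arm

A 6-joint arm with a two-finger parallel gripper is mounted at the origin on the work surface. World frame = base frame: x ahead of the robot, y to its left, z up, the work surface at z = 0. Lengths are in m, angles in rad, forces in N, time in s.
With the tool pointing down it reaches from about 0.225 to 0.875 m from the base axis. Payload 3.4 kg.
Tool frame: the origin (TCP) lies between the finger pads; the fingertips stand 22 mm ahead of it and the grasp point (between the pads) lies 3 mm ahead of it (manip.finger_overhang is the distance from the TCP to the fingertips, in m); z points along the fingers, y is the line along which they close (so a half turn about z gives the same grasp; the last joint's range is limited). The gripper opens to 85 mm and grips with 20 to 120 N. Pads are 22 mm wide; open, the fingers measure 114 mm over their backs; the gripper's body (76 mm by 85 mm) begins 54 mm behind the grasp point. The pads swing forward as they close: fully open they stand 13 mm farther back than shut.
Start: joints at [1.013, 0.276, 1.505, -0, 1.361, -0.121], TCP at [0.243, 0.521, 0.253] pointing down, gripper open.
Joint ranges: [-2.89, 2.89], [-0.75, 2.08], [0.22, 2.7], [-1.18, 4.32], [0.11, 2.71], [-2.7, 2.7]. Speed limits (rad/s): [2.57, 2.57, 3.14, 3.14, 3.14, 3.14].

### API

Orientations are given as a unit quaternion [w, x, y, z].
In Python, from rig import get_state, eyes, order, manip gives the robot as it stands.
- The arm moves only by the tool drive_tool, never from a script. Its argument "rows" is a list of rows, each a list of 4 numbers: the shift along the tool's x, y, z in units of 25 mm (1.0 is 25 mm), then the turn about the tool's z in units of 6 degrees (1.0 is 6 degrees). A call has exactly 8 rows; each row is the pose to reach, as a shift and turn from the pose commanded when the call began, along the tool's axes at that moment; what a row does not reach only later rows make up. A row lasts 1/12 s, in which the tool goes at most 41.7 mm and 7.16 degrees, less where a joint would pass 70% of its speed; a pose out of reach is approached as far as the arm can. A call with a gripper value outside its range is refused whole. "grip" is the finger opening in mm, from 0 to 85.4, set as the call begins (left out, the last holds). The fingers move at their own pace and stop on an object; "newtons" is the grip in N (left out, the last holds). Time passes only in rows, so rows that repeat a pose let the fingers close, or fill a call up. It gives the time, the measured TCP pose, the force, the opening and the grip force at its end, in the units of the state.
- get_state(): the state, without advancing time (a new reading comes with each control period).
- eyes.get_image(name): name is "scene" or "top"; returns (picture, depth): 420x560x3 uint8, red, green, blue; 420x560 float32, m along the optical axis (not along the pixel's ray), 0 where there is no reading.
- eyes.camera_info(name): a dict with "fx", "fy", "cx", "cy" (pixels), "dist" ([k1, k2, p1, p2, k3] as OpenCV has them; the pictures are not rectified), "R" (3x3) and "t" (3): a world point X has camera coordinates R X + t. Camera axes: x right, y down, z forward; pixel columns grow to the right and rows downward; lengths in m; the calibration is good to about 2 mm. A picture is of the moment at which its call begins. camera_info takes no time and is no camera call.
- order.sign_off(): hands the job in; it is judged then, once.
The state is a dict: "clock": time; "qpos": joint angles; "qd": joint speeds; "effort": joint torques, N m; "position": TCP position; "ee_rot": TCP orientation; "contact_force": force on the tool from outside, world axes, zero at the start; "moment": the same for the moment, N m; "width": finger opening in m; "gripper_force": force on a finger pad.
Only numpy, scipy, OpenCV 4.12 (cv2) and the standard library are available. Lean on these libraries where they do the work, as an engineer would, in place of code of your own. Each camera call takes 0.05 s, during which the arm holds its last target. There are 200 camera calls.

## Working session

There is one attempt and no reset: what is moved stays moved. The work goes in short steps, Python scripts to look and compute and a tool call to move; the robot and the scene stay as the last step left them, time stands still between calls to the robot, and variables do not carry over. Pictures are saved under pics/ and viewed, at most 10 in all, crops included, and the job is handed in when it is done.

Besides the shell and the picture viewer there is one more tool, called after "Call:" as name(argument=value, ...), one argument or row to a line, values as JSON. drive_tool: Moves the arm, as the interface text tells. Its arguments: {"type":"object","properties":{"rows":{"type":"array","items":{"type":"array","items":{"type":"number"}}},"grip":{"type":"number"},"newtons":{"type":"number"}},"required":["rows"]}

```bash
mkdir -p pics; cat > h.py <<'E'
import numpy as np, cv2
from rig import get_state, eyes, order, manip
def grab(n):
    im,d=eyes.get_image(n); np.savez(f'pics/{n}.npz',im=im,d=d); return im,d
def load(n):
    z=np.load(f'pics/{n}.npz'); return z['im'],z['d']
def cloud(n,d):
    c=eyes.camera_info(n);K=np.array([[c['fx'],0,c['cx']],[0,c['fy'],c['cy']],[0,0,1]])
    h,w=d.shape;v,u=np.mgrid[:h,:w]
    p=cv2.undistortPoints(np.stack([u,v],-1).reshape(-1,1,2).astype(np.float64),K,np.array(c['dist'],float)).reshape(h,w,2)
    P=np.concatenate([p*d[...,None],d[...,None]],-1)
    return (P-np.array(c['t']))@np.array(c['R'])
E
python3 - <<'E'
from h import *
for n in('scene','top'):
    im,d=grab(n); cv2.imwrite(f'pics/{n}0.png',cv2.resize(im[...,::-1],(800,600)))
    c=eyes.camera_info(n); print(n,-np.array(c['R']).T@np.array(c['t']),(d>0).mean())
s=get_state();print({k:np.round(v,3) for k,v in s.items()})
E
```

```text
scene [0.86121495 0.37924492 0.89537918] 0.9958928571428571
top [ 0.26566881 -0.00948248  1.49908997] 0.9962414965986395
{'clock': np.float64(0.1), 'qpos': array([ 1.013,  0.277,  1.506, -0.   ,  1.361, -0.121]), 'qd': array([ 0.001, -0.002, -0.002,  0.001, -0.002, -0.   ]), 'effort': array([-0.0000e+00, -4.1770e+01, -2.4641e+01, -0.0000e+00,  6.0000e-03,
       -0.0000e+00]), 'position': array([0.243, 0.521, 0.252]), 'ee_rot': array([-0.   ,  0.217,  0.976, -0.001]), 'contact_force': array([-0.114,  0.072,  0.945]), 'moment': array([-0.031, -0.037,  0.04 ]), 'gripper_force': np.float64(0.0), 'width': np.float64(0.086)}
```

View pics/scene0.png

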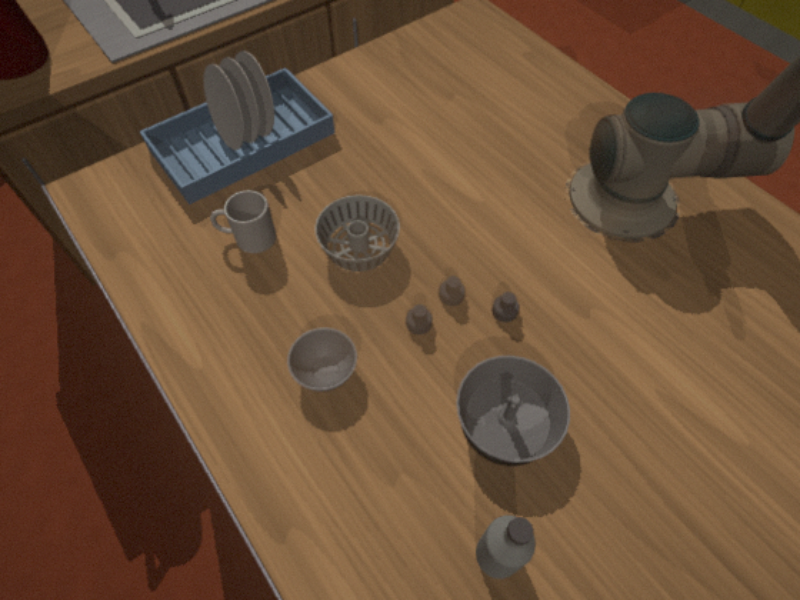

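View pics/top0.png

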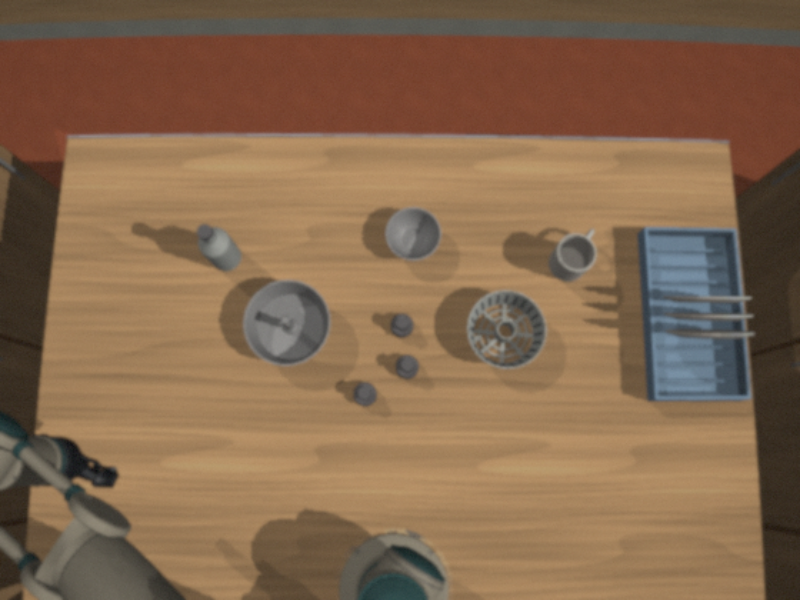

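The basket is at top-picture pixel (507,330) and the spinner bowl with its stud at (287,323). The caps are at (401,324), (407,367) and (365,394), and the first looks farthest from the base. Next I'll measure them from depth.

```bash
python3 - <<'E'
from h import *
def circ(p):
    A=np.c_[2*p[:,:2],np.ones(len(p))];s=np.linalg.lstsq(A,(p[:,:2]**2).sum(1),rcond=None)[0]
    return s[:2],np.sqrt(s[2]+s[:2]@s[:2])
rough=None
for n in('top','scene'):
    im,d=load(n);X=cloud(n,d)
    if n=='top':
        px={'basket':(507,330),'bowl':(287,323),'capA':(401,324),'capB':(407,367),'capC':(365,394),'mug':(573,255),'soap':(215,245),'small':(412,233)}
        rough={k:X[int(v*.7),int(u*.7),:2] for k,(u,v) in px.items()}
    print(n)
    for k,c in rough.items():
        R={'basket':.1,'bowl':.11,'small':.08}.get(k,.05)
        m=(np.hypot(*(X[...,:2]-c).transpose(2,0,1))<R)&(d>0); p=X[m]; z=p[:,2]
        q=p[z>.006]; print(k,'rough',c.round(3),'tablez',np.median(z[z<.012]).round(4),'zmax',np.sort(z)[-8:].round(3)[::4])
        if k in('basket','bowl','small'):
            h={'basket':.06,'bowl':.062,'small':.05}[k]
            for lo,hi in((h-.006,h+.006),):
                t=q[(q[:,2]>lo)&(q[:,2]<hi)]; c0=c
                c0,r=circ(t); t=t[np.hypot(*(t[:,:2]-c0).T)>.75*r]; c0,r=circ(t); print('   rim',len(t),c0.round(4),r.round(4), 'minrect',(t[:,:2].min(0)+t[:,:2].max(0))/2,np.ptp(t[:,:2],axis=0))
            rr=np.hypot(*(q[:,:2]-c0).T)
            t=q[(rr<.03)&(q[:,2]>.046)]
            if len(t): print('   centre',len(t),t.mean(0).round(4),t.max(0).round(4),t.min(0).round(4))
        if 'cap' in k:
            t=q[q[:,2]>.04]; print('   grip',len(t),t.mean(0).round(4),np.hypot(*t.mean(0)[:2]).round(3))
E
```

```text
top
basket rough [ 0.52 -0.23] tablez 0.0013 zmax [0.065 0.066]
   rim 278 [ 0.5095 -0.2217] 0.0774 minrect [ 0.51022718 -0.2220019 ] [0.15735583 0.1591278 ]
   centre 60 [ 0.5082 -0.2219  0.0534] [ 0.5285 -0.2016  0.065 ] [ 0.4897 -0.2415  0.0466]
bowl rough [0.513 0.217] tablez 0.0041 zmax [0.09  0.093]
   rim 336 [0.5193 0.2187] 0.0843 minrect [0.51938746 0.2187843 ] [0.17283023 0.17054473]
   centre 60 [0.518  0.2182 0.0797] [0.5305 0.2309 0.0951] [0.5099 0.2086 0.0466]
capA rough [ 0.521 -0.009] tablez 0.0003 zmax [0.052 0.054]
   grip 62 [ 0.5231 -0.0113  0.0489] 0.523
capB rough [ 0.435 -0.021] tablez 0.0003 zmax [0.052 0.054]
   grip 62 [ 0.4375 -0.0228  0.0482] 0.438
capC rough [0.38  0.061] tablez 0.0001 zmax [0.052 0.053]
   grip 66 [0.3808 0.0624 0.0476] 0.386
mug rough [ 0.68  -0.376] tablez 0.0045 zmax [0.096 0.097]
soap rough [0.658 0.355] tablez 0.0009 zmax [0.194 0.196]
small rough [ 0.724 -0.031] tablez 0.0019 zmax [0.055 0.056]
   rim 211 [ 0.7101 -0.0334] 0.0546 minrect [ 0.71068341 -0.03355088] [0.11397175 0.11276202]
scene
basket rough [ 0.52 -0.23] tablez 0.001
[... 306 characters left out ...]
1771941 0.21826954] [0.17534451 0.17564417]
   centre 122 [0.5207 0.2195 0.0775] [0.5282 0.2281 0.0907] [0.5071 0.2077 0.0476]
capA rough [ 0.521 -0.009] tablez 0.0011 zmax [0.051 0.051]
   grip 85 [ 0.5227 -0.0104  0.0479] 0.523
capB rough [ 0.435 -0.021] tablez 0.0011 zmax [0.051 0.051]
   grip 81 [ 0.4367 -0.0218  0.0478] 0.437
capC rough [0.38  0.061] tablez 0.0011 zmax [0.051 0.052]
   grip 83 [0.3811 0.0624 0.0482] 0.386
mug rough [ 0.68  -0.376] tablez 0.001 zmax [0.094 0.094]
soap rough [0.658 0.355] tablez 0.0003 zmax [0.193 0.193]
small rough [ 0.724 -0.031] tablez 0.0013 zmax [0.053 0.054]
   rim 356 [ 0.7087 -0.0338] 0.055 minrect [ 0.70891277 -0.03371903] [0.11507069 0.11635345]
```

Call:
drive_tool(
  rows=[
    [-0.6,-0.6,0,-0.5],
    [-1.5,-1.5,0,-1.1],
    [-2.5,-2.5,0,-1.8],
    [-3.6,-3.6,0,-2.4],
    [-4.7,-4.7,0,-3.1],
    [-5.8,-5.8,0,-3.6],
    [-6.9,-6.9,0,-4.0],
    [-8,-8,0,-4.18],
  ],
  grip=85,
  newtons=40,
)

```text
clock: 0.77
position: [0.3397, 0.2534, 0.2531]
ee_rot: [-0.0, -0.002, 1.0, -0.0]
contact_force: [1.0, -0.3, 0.7]
width: 0.0848
gripper_force: 0.0
```

```bash
cat >> h.py <<'E'
def to(x,y,z):
    s=get_state();w,a,b,c=s['ee_rot']
    from scipy.spatial.transform import Rotation as R
    r=R.from_quat([a,b,c,w]);M=r.as_matrix()
    print('clock',round(s['clock'],2),'pos',np.round(s['position'],4),'xaxis deg',np.degrees(np.arctan2(M[1,0],M[0,0])).round(2),'zax',M[:,2].round(4),'F',np.round(s['contact_force'],2),'w',round(float(s['width']),4),'gf',round(float(s['gripper_force']),1))
    print('units',((M.T@(np.array([x,y,z])-s['position']))/.025).round(3))
E
python3 -c "
from h import *
print(manip.finger_overhang); to(.5083,-.2215,.2)"
```

```text
0.022
clock 0.77 pos [0.3397 0.2534 0.2531] xaxis deg -179.81 zax [-2.e-04 -2.e-04 -1.e+00] F [ 1.01 -0.27  0.68] w 0.0848 gf 0.0
units [ -6.679 -19.017   2.125]
```

Call:
drive_tool(
  rows=[
    [-0.3,-0.8,0,0],
    [-0.8,-2.1,0,0],
    [-1.2,-3.5,0,0],
    [-1.7,-4.9,0,0],
    [-2.2,-6.3,0,0],
    [-2.7,-7.7,0,0],
    [-3.2,-9.1,0,0],
    [-3.7,-10.5,0,0],
  ],
)

```text
clock: 1.43
position: [0.4325, -0.009, 0.2531]
ee_rot: [-0.0, -0.0, 1.0, 0.0]
contact_force: [-0.3, 0.1, 0.1]
width: 0.085
gripper_force: 0.0
```

Call:
drive_tool(
  rows=[
    [-0.5,-1.4,0,0],
    [-1.0,-2.8,0,0],
    [-1.5,-4.2,0,0],
    [-2.0,-5.6,0.4,0],
    [-2.5,-7.0,0.9,0],
    [-2.8,-8.0,1.4,0],
    [-2.98,-8.52,2,0],
    [-2.98,-8.52,2,0],
  ],
)

```text
clock: 2.1
position: [0.5066, -0.2225, 0.1997]
ee_rot: [-0.002, 0.001, 1.0, 0.001]
contact_force: [-0.0, -0.2, -1.1]
width: 0.0851
gripper_force: 0.0
```

```bash
python3 -c "
from h import *
to(.5083,-.2215,.045)
im,d=grab('scene'); cv2.imwrite('pics/s1.png',cv2.resize(im[100:240,160:347,::-1],(800,600),interpolation=cv2.INTER_CUBIC))"
```

```text
clock 2.1 pos [ 0.5066 -0.2225  0.1997] xaxis deg 179.88 zax [-0.0048  0.0018 -1.    ] F [-0.01 -0.21 -1.11] w 0.0851 gf 0.0
units [-0.096  0.03   6.186]
```

View pics/s1.png

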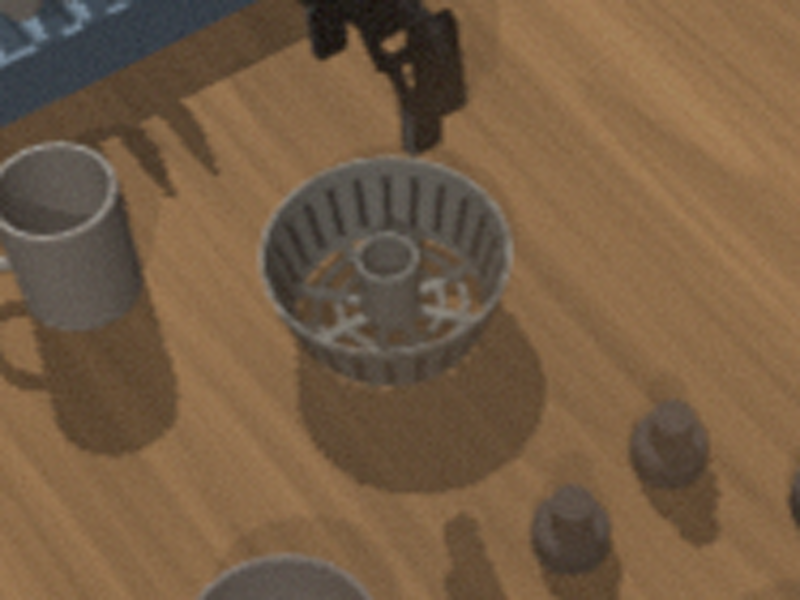

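The view confirms the open gripper is above the basket; the tube mouth is at crop pixel (387,255), with nothing in the way. I'm lowering with the fingers partly closed.

Call:
drive_tool(
  rows=[
    [-0.05,0.03,0.6,0],
    [-0.05,0.03,1.5,0],
    [-0.05,0.03,2.5,0],
    [-0.05,0.03,3.4,0],
    [-0.05,0.03,4.2,0],
    [-0.05,0.03,5,0],
    [-0.05,0.03,5.7,0],
    [-0.05,0.03,6.1,0],
  ],
  grip=62,
)

```text
clock: 2.82
position: [0.5076, -0.2176, 0.0498]
ee_rot: [-0.001, -0.001, 1.0, 0.001]
contact_force: [-0.0, -0.8, -0.8]
width: 0.0623
gripper_force: 0.0
```

Call:
drive_tool(
  rows=[
    [0,0,0,0],
    [0,0,0,0],
    [0,0,0,0],
    [0,0,0,0],
    [0,0,0,0],
    [0,0,0,0],
    [0,0,0,0],
    [0,0,0,0],
  ],
  grip=30,
  newtons=40,
)

```text
clock: 3.48
position: [0.509, -0.2195, 0.0514]
ee_rot: [0.001, -0.0, 1.0, -0.0]
contact_force: [-0.1, 0.8, 1.7]
width: 0.039
gripper_force: 40.6
```

Call:
drive_tool(
  rows=[
    [0,0,-0.2,0],
    [0,0,-0.7,0],
    [0,0,-1.4,0],
    [0,0,-2.2,0],
    [0,0,-3,0],
    [0,0,-3.8,0],
    [0,0,-4.6,0],
    [0,0,-5,0],
  ],
)

```text
clock: 4.15
position: [0.5093, -0.2199, 0.1784]
ee_rot: [0.002, -0.0, 1.0, -0.001]
contact_force: [0.4, -0.8, -2.0]
width: 0.0391
gripper_force: 40.6
```

```bash
python3 -c "
from h import *
to(.519,.2188,.176)"
```

```text
clock 4.15 pos [ 0.5093 -0.2199  0.1784] xaxis deg -179.95 zax [ 0.0031 -0.0019 -1.    ] F [ 0.4  -0.81 -1.98] w 0.0391 gf 40.6
units [-0.402 17.548  0.063]
```

Call:
drive_tool(
  rows=[
    [0,0.4,0,0],
    [-0.05,1.1,0,0],
    [-0.1,2.1,0,0],
    [-0.1,3.3,0,0],
    [-0.15,4.6,0,0],
    [-0.2,5.9,0,0],
    [-0.2,7.2,0,0],
    [-0.2,8.5,0,0],
  ],
)

```text
clock: 4.82
position: [0.5118, -0.0046, 0.1743]
ee_rot: [-0.002, -0.0, 1.0, 0.0]
contact_force: [1.3, -0.1, -1.8]
width: 0.0394
gripper_force: 40.6
```

Call:
drive_tool(
  rows=[
    [-0.05,1.3,0,0],
    [-0.1,2.6,0,0],
    [-0.1,3.9,0,0],
    [-0.15,5.2,0,0],
    [-0.2,6.5,0,0],
    [-0.2,7.7,0,0],
    [-0.2,8.5,0,0],
    [-0.2,9.0,0,0],
  ],
)

```text
clock: 5.48
position: [0.5165, 0.2209, 0.1742]
ee_rot: [-0.002, -0.002, 1.0, 0.0]
contact_force: [0.9, 0.2, -2.4]
width: 0.0397
gripper_force: 40.6
```

Call:
drive_tool(
  rows=[
    [0,0,0,0],
    [0,0,0,0],
    [0,0,0,0],
    [0,0,0,0],
    [0,0,0,0],
    [0,0,0,0],
    [0,0,0,0],
    [0,0,0,0],
  ],
)

```text
clock: 6.15
position: [0.5183, 0.2177, 0.1759]
ee_rot: [0.0, -0.0, 1.0, 0.0]
contact_force: [0.2, -0.0, -2.4]
width: 0.0389
gripper_force: 40.6
```

```bash
python3 -c "
from h import *
for i in range(5):
  im,d=grab('scene'); to(.519,.2188,.176)
cv2.imwrite('pics/s2.png',cv2.resize(im[190:340,260:460,::-1],(800,600),interpolation=cv2.INTER_CUBIC))"
```

```text
clock 6.2 pos [0.5183 0.2178 0.1759] xaxis deg -179.98 zax [ 2.e-04  1.e-04 -1.e+00] F [-0.34  0.18 -1.47] w 0.0389 gf 40.6
units [-0.029  0.04  -0.004]
clock 6.25 pos [0.5182 0.2179 0.1759] xaxis deg -179.97 zax [ 1.e-04  1.e-04 -1.e+00] F [ 0.13  0.07 -1.66] w 0.0388 gf 40.6
units [-0.031  0.036 -0.005]
clock 6.3 pos [0.5182 0.218  0.1759] xaxis deg -179.96 zax [ 2.e-04  1.e-04 -1.e+00] F [-0.58 -0.47 -2.62] w 0.0391 gf 40.6
units [-0.032  0.032 -0.005]
clock 6.35 pos [0.5182 0.2181 0.1759] xaxis deg -179.96 zax [ 1.e-04  1.e-04 -1.e+00] F [-0.15  0.8  -0.74] w 0.0389 gf 40.6
units [-0.032  0.029 -0.006]
clock 6.4 pos [0.5182 0.2181 0.1758] xaxis deg -179.95 zax [ 1.e-04  0.e+00 -1.e+00] F [ 0.01  0.78 -1.36] w 0.039 gf 40.6
units [-0.033  0.028 -0.007]
```

View pics/s2.png

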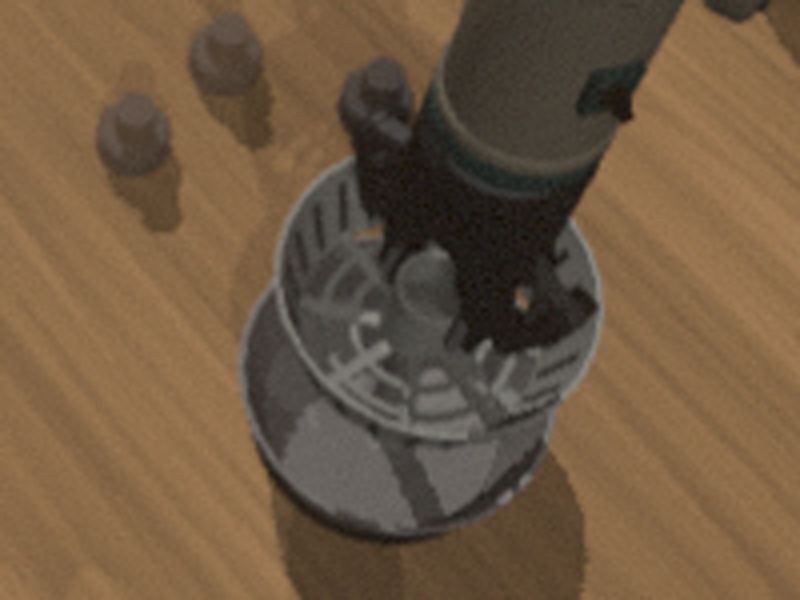

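The basket hangs level over the bowl, its rim near crop (440,300). I'll fit the rim in the depth image to check centring.

```bash
python3 - <<'E'
from h import *
from scipy.optimize import least_squares
grab('top')
for n in('scene','top'):
    im,d=load(n);X=cloud(n,d);c=np.array([.518,.218])
    for zz in((.165,.178),(.178,.19)):
        r=np.hypot(*(X[...,:2]-c).transpose(2,0,1));m=(r>.066)&(r<.095)&(X[...,2]>zz[0])&(X[...,2]<zz[1])
        p=X[m][:,:2]
        f=least_squares(lambda a:np.hypot(*(p-a[:2]).T)-a[2],[*c,.08],loss='soft_l1',f_scale=.002).x
        print(n,zz,len(p),f.round(4),p.min(0).round(3),p.max(0).round(3))
    m=(np.hypot(*(X[...,:2]-c).transpose(2,0,1))<.1)&(X[...,2]>.055)&(X[...,2]<.068); p=X[m][:,:2]
    if len(p)>20: print('bowlrim',len(p),least_squares(lambda a:np.hypot(*(p-a[:2]).T)-a[2],[*c,.08],loss='soft_l1',f_scale=.002).x.round(4))
E
```

```text
scene (0.165, 0.178) 294 [0.5201 0.2189 0.0735] [0.445 0.143] [0.595 0.293]
scene (0.178, 0.19) 403 [0.5198 0.2188 0.0771] [0.441 0.139] [0.598 0.298]
bowlrim 348 [0.5188 0.2192 0.0845]
top (0.165, 0.178) 134 [0.5199 0.2184 0.0727] [0.446 0.145] [0.594 0.292]
top (0.178, 0.19) 200 [0.5197 0.2182 0.0766] [0.442 0.141] [0.598 0.296]
bowlrim 122 [0.5191 0.2191 0.0844]
```

Call:
drive_tool(
  rows=[
    [0.03,0,0.3,0],
    [0.03,0,0.8,0],
    [0.03,0,1.4,0],
    [0.03,0,2.0,0],
    [0.03,0,2.6,0],
    [0.03,0,3.2,0],
    [0.03,0,3.8,0],
    [0.03,0,4.2,0],
  ],
)

```text
clock: 7.12
position: [0.5164, 0.2179, 0.0689]
ee_rot: [-0.001, -0.001, 1.0, -0.0]
contact_force: [0.1, 0.1, -1.8]
width: 0.039
gripper_force: 40.6
```

Call:
drive_tool(
  rows=[
    [0,0,0.05,0],
    [0,0,0.1,0],
    [0,0,0.15,0],
    [0,0,0.2,0],
    [0,0,0.25,0],
    [0,0,0.3,0],
    [0,0,0.35,0],
    [0,0,0.38,0],
  ],
)

```text
clock: 7.78
position: [0.5175, 0.2182, 0.0614]
ee_rot: [0.0, -0.0, 1.0, 0.0]
contact_force: [-0.7, -0.2, -1.3]
width: 0.039
gripper_force: 40.7
```

Expected nested TCP z is about 0.0594. I'm going down slowly to contact.

Call:
drive_tool(
  rows=[
    [0,0,0.02,0],
    [0,0,0.04,0],
    [0,0,0.06,0],
    [0,0,0.08,0],
    [0,0,0.1,0],
    [0,0,0.1,0],
    [0,0,0.1,0],
    [0,0,0.1,0],
  ],
)

```text
clock: 8.45
position: [0.5175, 0.2182, 0.0594]
ee_rot: [0.0, -0.0, 1.0, 0.0]
contact_force: [-1.8, -0.8, 5.8]
width: 0.0391
gripper_force: 41.2
```

Call:
drive_tool(
  rows=[
    [0,0,0,0],
    [0,0,0,0],
    [0,0,0,0],
    [0,0,0,0],
    [0,0,0,0],
    [0,0,0,0],
    [0,0,0,0],
    [0,0,0,0],
  ],
  grip=60,
)

```text
clock: 9.12
position: [0.5174, 0.2181, 0.0588]
ee_rot: [-0.0, -0.0, 1.0, 0.0]
contact_force: [0.4, -0.9, 0.1]
width: 0.0601
gripper_force: 0.0
```

Call:
drive_tool(
  rows=[
    [0,0,-0.2,0],
    [0,0,-0.6,0],
    [0,0,-1.2,0],
    [0,0,-2,0],
    [0,0,-3,0],
    [0,0,-4,0],
    [0,0,-5,0],
    [0,0,-5.6,0],
  ],
)

```text
clock: 9.78
position: [0.5185, 0.2185, 0.2029]
ee_rot: [0.003, -0.001, 1.0, 0.001]
contact_force: [0.2, -0.4, -0.3]
width: 0.0598
gripper_force: 0.0
```

Call:
drive_tool(
  rows=[
    [0,-0.5,0,0],
    [0,-1.4,0,0],
    [-0.05,-2.6,0,0],
    [-0.1,-4,0,0],
    [-0.1,-5.4,0,0],
    [-0.2,-6.8,0,0],
    [-0.2,-8,0,0],
    [-0.2,-9.1,0,0],
  ],
)

```text
clock: 10.45
position: [0.5216, -0.012, 0.1983]
ee_rot: [-0.001, -0.0, 1.0, -0.0]
contact_force: [-0.4, -0.9, -0.6]
width: 0.0603
gripper_force: 0.0
```

```bash
python3 - <<'E'
from h import *
from scipy.optimize import least_squares
c=np.array([.519,.2188])
for n in('scene','top'):
    im,d=grab(n);X=cloud(n,d)
    r=np.hypot(*(X[...,:2]-c).transpose(2,0,1))
    for nm,m in(('baskrim',(r<.078)&(r>.06)&(X[...,2]>.06)&(X[...,2]<.075)),('tube',(r>.01)&(r<.026)&(X[...,2]>.055)&(X[...,2]<.07)),('stud',(r<.012)&(X[...,2]>.078))):
        p=X[m]
        if len(p)>5:
          f=least_squares(lambda a:np.hypot(*(p[:,:2]-a[:2]).T)-a[2],[*c,.07],loss='soft_l1',f_scale=.002).x
          print(n,nm,len(p),f.round(4),'mean',p.mean(0).round(4),np.median(p[:,2]).round(4))
    if n=='scene': cv2.imwrite('pics/s3.png',cv2.resize(im[190:340,260:460,::-1],(800,600),interpolation=cv2.INTER_CUBIC))
    m=(np.hypot(*(X[...,:2]-[.523,-.0105]).transpose(2,0,1))<.02)&(X[...,2]>.042)&(X[...,2]<.056);print('grip',m.sum(),X[m].mean(0).round(4))
to(.523,-.0108,.045)
E
```

```text
scene baskrim 383 [0.5191 0.2187 0.0765] mean [0.5034 0.2146 0.0654] 0.0657
scene tube 92 [0.5183 0.218  0.0184] mean [0.5226 0.2202 0.062 ] 0.0627
scene stud 75 [0.5188 0.2187 0.0071] mean [0.5197 0.2189 0.0864] 0.087
grip 82 [ 0.5226 -0.0109  0.0482]
top baskrim 216 [0.519  0.2187 0.076 ] mean [0.524  0.225  0.0655] 0.0653
top tube 55 [0.5191 0.2191 0.0184] mean [0.5171 0.2185 0.0626] 0.0627
top stud 44 [0.5191 0.2195 0.0073] mean [0.5189 0.2193 0.0865] 0.0862
grip 57 [ 0.5224 -0.0109  0.0478]
clock 10.55 pos [ 0.522  -0.0137  0.1983] xaxis deg 179.79 zax [-0.001  -0.0022 -1.    ] F [ 0.16 -0.46 -0.64] w 0.06 gf 0.0
units [-0.048  0.131  6.133]
```

View pics/s3.png

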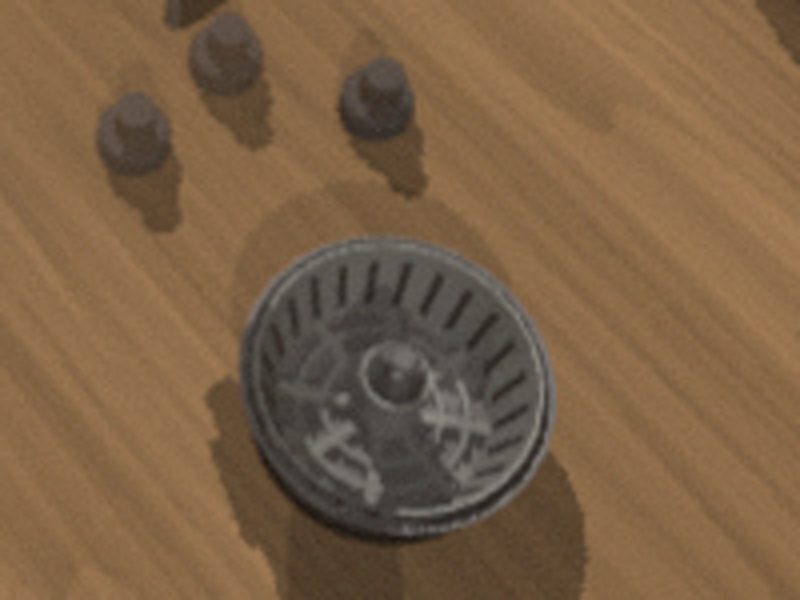

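The basket is nested flat: its rim is concentric with the bowl, the stud (crop 397,365) stands inside the tube, and the rim height is about 66 mm. Now I'll go for the cap.

Call:
drive_tool(
  rows=[
    [0,0,0.6,0],
    [0,0,1.5,0],
    [0,0,2.5,0],
    [0,0,3.4,0],
    [0,0,4.0,0],
    [0,0,4.4,0],
    [0,0,4.4,0],
    [0,0,4.4,0],
  ],
)

```text
clock: 11.22
position: [0.5224, -0.0092, 0.0887]
ee_rot: [-0.0, -0.001, 1.0, 0.0]
contact_force: [0.1, 0.2, 0.6]
width: 0.0602
gripper_force: 0.0
```

```bash
python3 -c "
from h import *
to(.5225,-.0109,.052)
im,d=grab('scene')
cv2.imwrite('pics/s4.png',cv2.resize(im[160:250,260:380,::-1],(800,600),interpolation=cv2.INTER_CUBIC))"
```

```text
clock 11.22 pos [ 0.5224 -0.0092  0.0887] xaxis deg -179.94 zax [-8.e-04  2.e-04 -1.e+00] F [0.14 0.17 0.56] w 0.0602 gf 0.0
units [-0.005 -0.067  1.466]
```

View pics/s4.png

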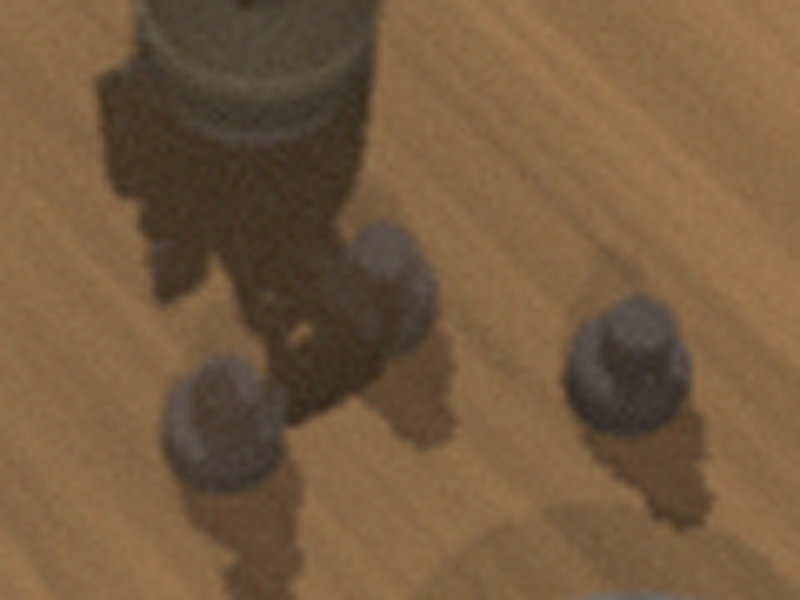

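The open fingers straddle the farthest cap (crop 222,425) from above, and the neighbouring caps are clear. I'm lowering and closing.

Call:
drive_tool(
  rows=[
    [0,-0.04,0.2,0],
    [0,-0.04,0.5,0],
    [0,-0.05,0.8,0],
    [0,-0.05,1.1,0],
    [0,-0.05,1.3,0],
    [0,-0.05,1.45,0],
    [0,-0.05,1.45,0],
    [0,-0.05,1.45,0],
  ],
)

```text
clock: 11.93
position: [0.5226, -0.0106, 0.0522]
ee_rot: [-0.0, -0.0, 1.0, 0.0]
contact_force: [-0.5, -0.0, 0.5]
width: 0.0599
gripper_force: 0.0
```

Call:
drive_tool(
  rows=[
    [0,0,0,0],
    [0,0,0,0],
    [0,0,0,0],
    [0,0,0,0],
    [0,0,0,0],
    [0,0,0,0],
    [0,0,0,0],
    [0,0,0,0],
  ],
  grip=15,
  newtons=60,
)

```text
clock: 12.6
position: [0.523, -0.0107, 0.053]
ee_rot: [0.0, -0.0, 1.0, -0.0]
contact_force: [-0.6, -0.1, 5.2]
width: 0.0239
gripper_force: 58.8
```

Call:
drive_tool(
  rows=[
    [0,0,0,0],
    [0,0,0,0],
    [0,0,0,0],
    [0,0,0,0],
    [0,0,0,0],
    [0,0,0,0],
    [0,0,0,0],
    [0,0,0,0],
  ],
)

```text
clock: 13.27
position: [0.523, -0.0107, 0.053]
ee_rot: [0.0, -0.001, 1.0, -0.0]
contact_force: [-0.6, -0.5, 5.3]
width: 0.0233
gripper_force: 58.8
```

Call:
drive_tool(
  rows=[
    [0,0,-0.1,0],
    [0,0,-0.3,0],
    [0,0,-0.8,0],
    [0,0,-1.4,0],
    [0,0,-2.2,0],
    [0,0,-3,0],
    [0,0,-3.8,0],
    [0,0,-4.4,0],
  ],
)

```text
clock: 13.93
position: [0.5228, -0.0105, 0.1641]
ee_rot: [0.001, -0.0, 1.0, 0.0]
contact_force: [1.1, -0.0, -1.9]
width: 0.0236
gripper_force: 58.8
```

```bash
python3 -c "
from h import *
im,d=grab('scene')
to(.5195,.219,.19)
cv2.imwrite('pics/s5.png',cv2.resize(im[130:250,230:390,::-1],(800,600),interpolation=cv2.INTER_CUBIC))"
```

```text
clock 13.98 pos [ 0.5245 -0.0108  0.1666] xaxis deg -179.94 zax [ 6.3e-03 -7.0e-04 -1.0e+00] F [1.38 0.23 1.06] w 0.0238 gf 58.9
units [ 0.185  9.19  -0.943]
```

View pics/s5.png

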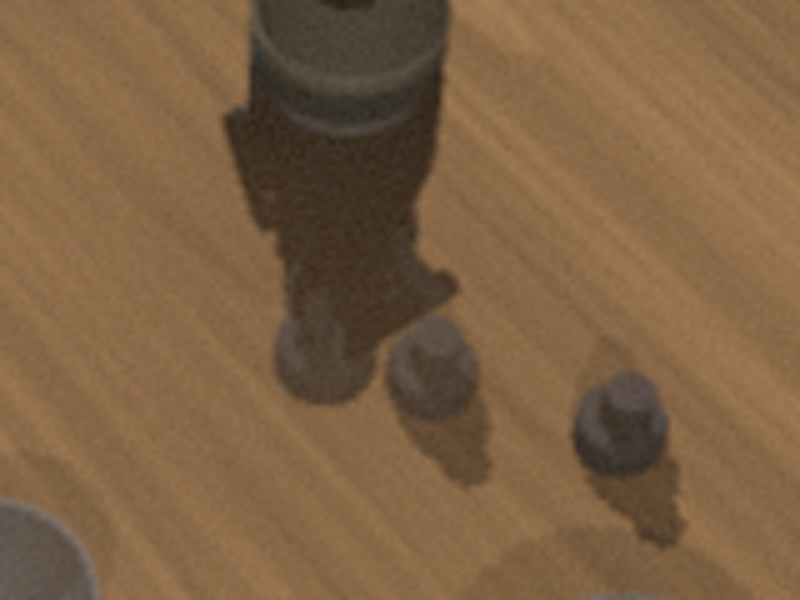

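The cap (crop 325,350) is held upright and clear of the table. Moving it over the stud.

Call:
drive_tool(
  rows=[
    [0,0.3,-0.1,0],
    [0,1,-0.3,0],
    [0.05,2.1,-0.5,0],
    [0.1,3.5,-0.5,0],
    [0.1,5,-0.5,0],
    [0.14,6.5,-0.5,0],
    [0.14,7.8,-0.5,0],
    [0.14,8.7,-0.5,0],
  ],
)

```text
clock: 14.65
position: [0.5173, 0.2102, 0.1735]
ee_rot: [-0.001, -0.001, 1.0, 0.0]
contact_force: [0.5, -0.2, -1.5]
width: 0.0236
gripper_force: 58.9
```

Call:
drive_tool(
  rows=[
    [0,0.3,0,0],
    [0,0.48,0,0],
    [0,0.48,0,0],
    [0,0.48,0,0],
    [0,0.48,0,0],
    [0,0.48,0,0],
    [0,0.48,0,0],
    [0,0.48,0,0],
  ],
  newtons=100,
)

```text
clock: 15.32
position: [0.5191, 0.2181, 0.1752]
ee_rot: [0.0, 0.0, 1.0, 0.0]
contact_force: [-0.3, 1.0, -1.6]
width: 0.0224
gripper_force: 98.1
```

```bash
python3 - <<'E'
from h import *
from scipy.optimize import least_squares
c=np.array([.519,.2189])
for n in('scene','top'):
    im,d=grab(n);X=cloud(n,d)
    r=np.hypot(*(X[...,:2]-c).transpose(2,0,1))
    for lo,hi,a,b in((.126,.14,.02,.034),(.142,.152,.0,.03)):
        m=(r>a)&(r<b)&(X[...,2]>lo)&(X[...,2]<hi);p=X[m]
        if len(p)>5: print(n,lo,len(p),p.min(0).round(4),p.max(0).round(4),p.mean(0).round(4))
    m=(r<.032)&(X[...,2]>.118)&(X[...,2]<.14);p=X[m]
    if len(p)>10:
        f=least_squares(lambda a:np.hypot(*(p[:,:2]-a[:2]).T)-.024,c,loss='soft_l1',f_scale=.001).x;print(n,'side fit',len(p),f.round(4))
    if n=='scene': cv2.imwrite('pics/s6.png',cv2.resize(im[170:305,280:460,::-1],(800,600),interpolation=cv2.INTER_CUBIC))
to(.5195,.2189,.126)
E
```

```text
scene 0.126 59 [0.5126 0.1967 0.126 ] [0.5414 0.2405 0.1399] [0.5345 0.2239 0.1334]
scene 0.142 155 [0.515  0.1933 0.1421] [0.5413 0.2405 0.1518] [0.5309 0.2195 0.1466]
scene side fit 68 [0.517  0.2168]
top 0.126 7 [0.4987 0.1947 0.1289] [0.5172 0.2304 0.1392] [0.5102 0.201  0.1341]
top 0.142 17 [0.4992 0.1962 0.1429] [0.5137 0.2367 0.1483] [0.5065 0.2197 0.1456]
clock 15.42 pos [0.5191 0.2184 0.1752] xaxis deg -179.99 zax [ 3.e-04  1.e-04 -1.e+00] F [ 0.06  0.01 -0.73] w 0.0226 gf 98.1
units [-0.017  0.019  1.968]
```

View pics/s6.png

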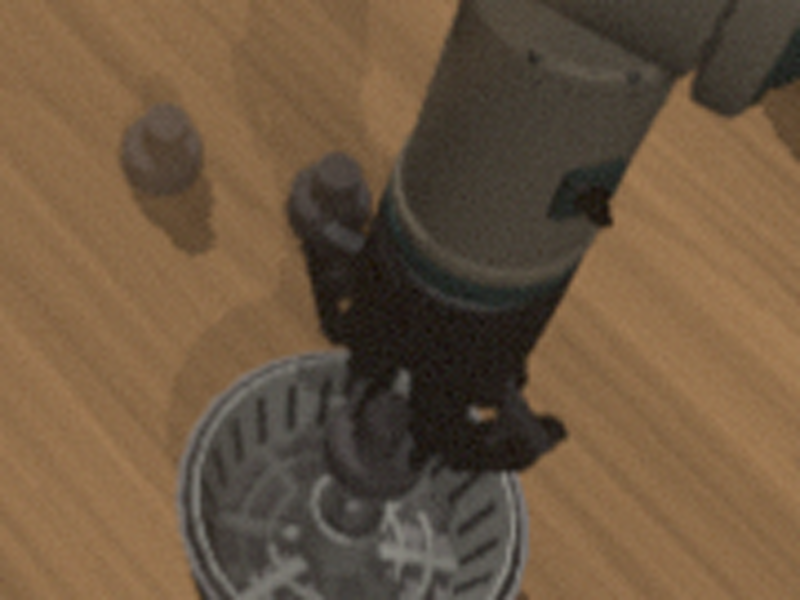

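The cap (crop 375,440) is level above the stud, with y-centre about 0.2186. Lowering onto it.

Call:
drive_tool(
  rows=[
    [0,0,0.2,0],
    [0,0.02,0.5,0],
    [0,0.02,0.8,0],
    [0,0.02,1.0,0],
    [0,0.02,1.2,0],
    [0,0.02,1.35,0],
    [0,0.02,1.5,0],
    [0,0.02,1.6,0],
  ],
  newtons=120,
)

```text
clock: 16.08
position: [0.5188, 0.2194, 0.1345]
ee_rot: [-0.0, -0.0, 1.0, -0.0]
contact_force: [-0.2, 0.5, -0.7]
width: 0.0216
gripper_force: 117.8
```

Call:
drive_tool(
  rows=[
    [0,0,0.04,0],
    [0,0,0.08,0],
    [0,0,0.12,0],
    [0,0,0.16,0],
    [0,0,0.2,0],
    [0,0,0.24,0],
    [0,0,0.28,0],
    [0,0,0.32,0],
  ],
)

```text
clock: 16.75
position: [0.52, 0.2197, 0.1294]
ee_rot: [0.002, -0.001, 1.0, 0.0]
contact_force: [-1.0, -1.2, 11.1]
width: 0.0222
gripper_force: 119.6
```

Call:
drive_tool(
  rows=[
    [0,0,0.04,0],
    [0,0,0.08,0],
    [0,0,0.12,0],
    [0,0,0.16,0],
    [0,0,0.2,0],
    [0,0,0.23,0],
    [0,0,0.26,0],
    [0,0,0.28,0],
  ],
)

```text
clock: 17.42
position: [0.5189, 0.2193, 0.1211]
ee_rot: [0.0, -0.001, 1.0, -0.0]
contact_force: [-2.7, -1.7, 11.4]
width: 0.0216
gripper_force: 119.4
```

Call:
drive_tool(
  rows=[
    [0,0,0.02,0],
    [0,0,0.04,0],
    [0,0,0.06,0],
    [0,0,0.08,0],
    [0,0,0.1,0],
    [0,0,0.12,0],
    [0,0,0.12,0],
    [0,0,0.12,0],
  ],
)

```text
clock: 18.08
position: [0.5191, 0.2193, 0.1209]
ee_rot: [0.001, -0.001, 1.0, 0.0]
contact_force: [-6.4, -3.0, 24.3]
width: 0.0212
gripper_force: 120.9
```

Call:
drive_tool(
  rows=[
    [0,0,0.02,0],
    [0,0,0.05,0],
    [0,0,0.05,0],
    [0,0,0.05,0],
    [0,0,0.05,0],
    [0,0,0.05,0],
    [0,0,0.05,0],
    [0,0,0.05,0],
  ],
)

```text
clock: 18.75
position: [0.5192, 0.2193, 0.1208]
ee_rot: [0.001, -0.001, 1.0, 0.0]
contact_force: [-7.3, -3.2, 29.5]
width: 0.0216
gripper_force: 121.8
```

```bash
python3 - <<'E'
from h import *
im,d=grab('scene');X=cloud('scene',d)
r=np.hypot(*(X[...,:2]-[.519,.2189]).transpose(2,0,1))
m=(r<.024)&(r>.014)&(X[...,2]>.07)&(X[...,2]<.11)
print(np.histogram(X[m][:,2],bins=np.arange(.07,.112,.004)))
m=(r<.078)&(r>.06)&(X[...,2]>.058)&(X[...,2]<.08);print('rim',np.median(X[m][:,2]))
cv2.imwrite('pics/s7.png',cv2.resize(im[190:325,280:460,::-1],(800,600),interpolation=cv2.INTER_CUBIC))
to(.519,.2189,.121)
E
```

```text
(array([ 9, 15, 10, 21, 30, 80, 11,  0,  3,  8]), array([0.07 , 0.074, 0.078, 0.082, 0.086, 0.09 , 0.094, 0.098, 0.102,
       0.106, 0.11 ]))
rim 0.06608157389324774
clock 18.8 pos [0.5191 0.2193 0.1208] xaxis deg -179.93 zax [ 2.9e-03  3.0e-04 -1.0e+00] F [-7.74 -3.67 30.28] w 0.0218 gf 121.8
units [ 0.005 -0.016 -0.006]
```

View pics/s7.png

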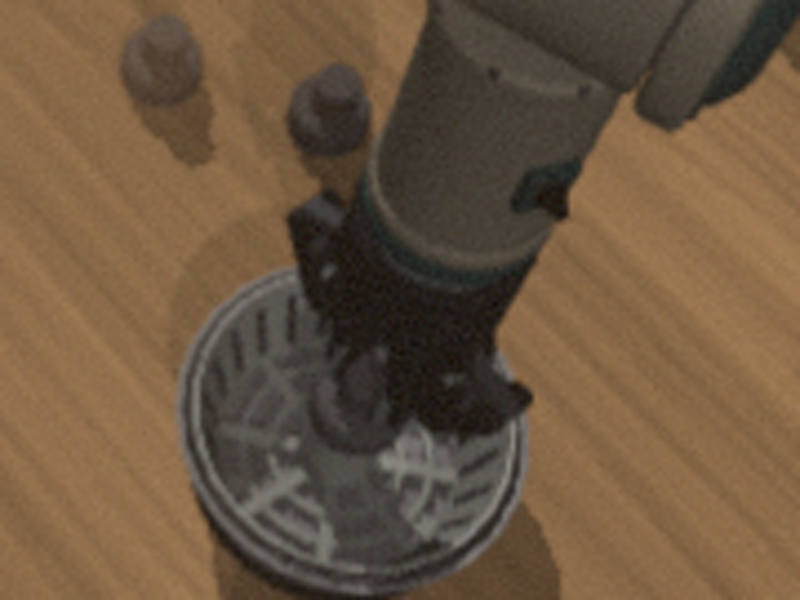

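The cap (crop 355,405) is on the stud over the nested basket. Its skirt top is at about 92 mm, which matches fully home, and the push is holding at about 30 N.

```bash
python3 -c "
from rig import order
print(order.sign_off())"
```

```text
the job is handed in; nothing more can be done
None
```

The job is handed in at about 19 s: the basket sits flat in the bowl, and the farthest cap is clicked fully home on the stud, still held by its grip and pressed down with about 30 N; the mug, soap bottle and small bowl were not touched.

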